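# Wind the cheese press down by its wing nut

## Robot

A 7-joint arm with a two-finger parallel gripper is mounted at the origin on a cart in front of the work surface, level with it; the furniture and walls round the work are solid. World frame = base frame: x ahead of the robot, y to its left, z up, the work surface at z = 0. Lengths are in m, angles in rad, forces in N, time in s.
With the tool pointing down it reaches from about 0.4 to 0.85 m from the base axis. Payload 10.4 kg.
Tool frame: the origin (TCP) lies midway between the tips of the shut fingers; the grasp point (between the pads) lies 19 mm behind it (r.tcp_to_grasp is the z of the grasp point in the tool frame, in m); z points along the fingers, x is the direction in which the jaws open and shut, and the axes are right-handed (so a half turn about z gives the same grasp; the last joint's range is limited). The gripper opens to 87 mm and grips with 3 to 60 N. Pads are 19 mm wide; open, the fingers measure 117 mm over their backs; the gripper's body (75 mm by 190 mm) begins 51 mm behind the grasp point.
Start: joints at [1.1, 0.332, -0.065, 1.46, 0.022, 1.35, -0.088], TCP at [0.271, -0.563, 0.223] pointing down, gripper open.
Joint ranges: [-2.6, 2.6], [-0.5, 2.12], [-1.47, 1.34], [0.16, 2.42], [-1.27, 4.41], [0.06, 2.06], [-2.6, 2.6]. Speed limits (rad/s): [2.22, 2.22, 2.79, 2.79, 3.14, 3.14, 3.14].

## Interface

Orientations are given as a unit quaternion [x, y, z, w].
In Python, from bench import r, camera, close_job gives the robot as it stands. The module is installed in compiled form; this text tells all that it offers.
- The arm moves only by the shell command python3 -m crank 'ROWS' [FORCE]. ROWS is JSON, a list of rows, each an object of numbers: "x", "y", "z": the shift along the tool's x, y, z scaled (see below); "ax", "ay", "az": the turn, a rotation vector about the tool's x, y, z scaled (see below); "claw": the closure, from -1 (fully open) to 1 (shut), so that 0 is half open. A call has exactly 5 rows; each row is the pose to reach, as a shift and turn from the pose commanded when the call began, along the tool's axes at that moment; what a row does not reach only later rows make up. The controller multiplies each number of a shift by 1 m and each number of a turn by 2 rad. A row lasts 1/12 s, in which the tool goes at most 41.7 mm and 7.16 degrees, less where a joint would pass 70% of its speed; a pose out of reach is approached as far as the arm can. A call with a number of a shift or a turn outside -1 to 1 is refused whole. A call with a gripper value outside its range is refused whole. The fingers move at their own pace and stop on an object; FORCE is the grip in N (left out, the last holds). Time passes only in rows, so rows that repeat a pose let the fingers close, or fill a call up. It gives the time, the measured TCP pose, the force and the opening at its end, in the units of the state.
- r.read_state(): the state, without advancing time (a new reading comes with each control period).
- camera(name): name is "scene" or "top"; returns a dict with "color" (384x512x3 uint8, blue, green, red), "fx", "fy", "cx", "cy" (pixels), "eye" and "orientation" of the camera in the world. Camera axes: x right, y down, z forward; pixel columns grow to the right and rows downward; lengths in m; the calibration is good to about 2 mm. A picture is of the moment at which its call begins. There is no depth.
- close_job(): hands the job in, once; it reports no verdict.
The state is a dict: "time": time; "joint_positions": joint angles; "joint_vel": joint speeds; "joint_torque": joint torques, N m; "ee_pos": TCP position; "eef_rot": TCP orientation; "ft_force": force on the tool from outside, world axes, zero at the start; "torque": the same for the moment, N m; "width": finger opening in m.
Only numpy, scipy, OpenCV 4.12 (cv2) and the standard library are available. Lean on these libraries where they do the work, as an engineer would, in place of code of your own. Each camera call takes 0.05 s, during which the arm holds its last target. There are 200 camera calls.

## Task

Wind the little cheese press down: with your fingertips, push the wings of its brass wing nut round clockwise (seen from above), stroke after stroke, until the pressing plate is fully down on the brown cheese and the nut stops turning. Only push the wings: never pinch or grip them, and do not force the nut once it is home. Leave the cheese in the press and the cheeses standing round it where they are, and finish clear of everything.

Things in the scene. Friction and masses are not known exactly. Their poses are not given: they have to be found in the camera images.
- press: small C-frame cheese press fixed to the counter: wooden base 180 x 130 mm, dark steel column at the back and two steel arms reaching forward from it with a brass wing nut between them. Origin: on the vertical screw axis at counter level; own z up, own +x from the axis to the column. Column: front face 75 mm from the axis, 34 mm wide, top 178 mm high. Lower arm and its round boss: top 138 mm high.
- upper_arm (a point): top of the upper arm, 45 mm from the screw axis, 177 mm high. The arm is 12 mm wide, 8 mm thick, and runs from the column to a collar of radius 13 mm on the axis. It lies 5 mm over the wings, so a finger pointing down cannot cross it between axis and column; the rest of the circle round the axis is open from above.
- nut_axis (a point): point on the screw axis at mid height of the wings, 152 mm above the counter. The nut has a hub of radius 12.5 mm and two opposite wings, each reaching to 56 mm from the axis, 8 mm thick, and standing 140 to 164 mm above the counter (inner part only to 158 mm). The nut keeps its height as it turns.
- wing (a joint): angle in rad by which the nut has been turned clockwise seen from above: 0 = plate right up, 9.425 (1.5 turns) = hard stop, plate fully down (12 mm a turn). Light friction, 0.07 N m (2 N at the wings); stays where it is left. At value q the wings point at the angles 90 deg - q and 270 deg - q, counted anticlockwise from the press's own +x.
- wing_tip (a point): point inside one wing, 50 mm out from the axis, 152 mm high; own z up, own +y outward along this wing, the other wing along own -y. The faces to push for clockwise are the own -x face of this wing and the own +x face of the other. The opposite faces are the far sides: over 8 N of finger force on them counts as pinching.
- plate_under (a point): centre of the underside of the round wooden pressing plate (88 mm across, 12 mm thick): 79.5 mm above the counter when fully down, up to 97.5 mm when up. Its threaded spindle (radius 5 mm) stands out above the upper arm's collar: top 183 mm high when down, up to 201 mm when up.
- little_tomme: small brown tomme cheese, 86 mm across, 59 mm high, loose on the press base (20 mm high) under the plate. Origin: centre of its underside, z up.
- tasting_cube: pale yellow cheese cube, 50 mm, loose on the counter beside the press; leave alone. Origin: centre of its underside.
- goat_drum: white drum-shaped cheese, 98 mm across, 67 mm high, loose on the counter beside the press; leave alone. Origin: centre of its underside.
- goat_brick_b: white goat cheese brick, 60 mm, loose on the counter in front of the press; leave alone. Origin: centre of its underside.

How it is judged:
At the end, for the whole second after the job is handed in: The wing nut is turned clockwise to within 0.3 rad of its stop (plate within about 1 mm of fully down) and is at rest; the cheese in the press and the three cheeses round it are within 15 mm of where they started (value of joint wing above 9.125 rad and velocity of joint wing between -0.05 and 0.05 rad/s and z of plate_under in the frame of press below 0.0808 m and distance of each of tasting_cube, goat_drum, goat_brick_b, little_tomme from where it was at the start of the episode below 0.015 m); the robot touches nothing.
It fails at once if a wing is pinched or gripped (over 8 N of finger force on the far side of the wings) (contact force between the fingers and wing_c0 above 8 N or contact force between the fingers and wing_c1 above 8 N or contact force between the fingers and wing_c2 above 8 N or contact force between the fingers and wing_c3 above 8 N).
It fails at once if the nut is forced (over 60 N of finger force on the press or its nut) (contact force between the fingers and press above 60 N).
It fails at once if a cheese is lifted, knocked or shoved (moved over 25 mm) (distance of any of tasting_cube, goat_drum, goat_brick_b, little_tomme from where it was at the start of the episode above 0.025 m).
It also fails if it takes over 58 s, if anything falls off the work surface, if the arm or the gripper's body presses on something with over 40 N, if the wrist force passes 120 N, or if a joint passes its speed limit or range.

## Working session

There is one attempt and no reset: what is moved stays moved. The work goes in short steps, Python scripts to look and compute and a shell command to move; the robot and the scene stay as the last step left them, time stands still between calls to the robot, and variables do not carry over. Pictures are saved under pics/ and viewed, about 8 in all and at most 12, crops included, and the job is handed in when it is done.

```bash
mkdir -p pics
python3 - <<'E'
from bench import r,camera
import cv2
for n in("scene","top"):
    c=camera(n); cv2.imwrite(f"pics/{n}0.png",c["color"]); print({k:v for k,v in c.items() if k!="color"})
print(r.read_state(), r.tcp_to_grasp)
E
```

```text
{'fx': 422.47675080572225, 'fy': 422.47675080572225, 'cx': 257.62297309152575, 'cy': 192.60307536402453, 'eye': array([-0.15346593, -0.51670899,  0.48635492]), 'orientation': array([ 0.73090036, -0.413064  ,  0.27768022, -0.46696519])}
{'fx': 466.8063860325127, 'fy': 466.8063860325127, 'cx': 257.18891514897524, 'cy': 189.41024076020807, 'eye': array([ 0.44215239, -0.07098769,  1.07406238]), 'orientation': array([-0.6997163 ,  0.71143173, -0.05388988,  0.03684938])}
{'time': 0.1, 'joint_positions': array([ 1.10039913,  0.33280909, -0.06468646,  1.46082357,  0.02159489,
        1.3498821 , -0.08849988]), 'joint_vel': array([-2.65346657e-05,  1.39044767e-03, -8.94101539e-04, -1.89253331e-03,
        8.41180355e-04,  2.42626784e-04, -2.89530714e-04]), 'joint_torque': array([ 9.22962354e-04, -6.24545002e+01,  2.36962165e-02, -3.90716636e+01,
       -6.16976456e-02,  3.65798268e-02,  2.01909921e-05]), 'ee_pos': array([ 0.2704644 , -0.56308699,  0.22184932]), 'eef_rot': array([ 8.46458705e-01, -5.32454020e-01, -5.32924705e-04, -3.03988250e-04]), 'ft_force': array([ 0.55059378, -0.68617136,  0.48489477]), 'torque': array([-0.00424365,  0.01771903,  0.00546929]), 'width': 0.08709821305965597} -0.0187
```

View pics/scene0.png

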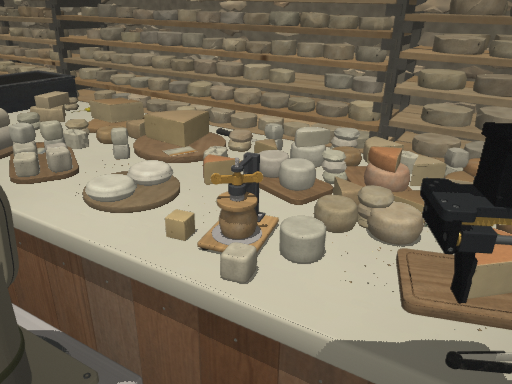

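View pics/top0.png

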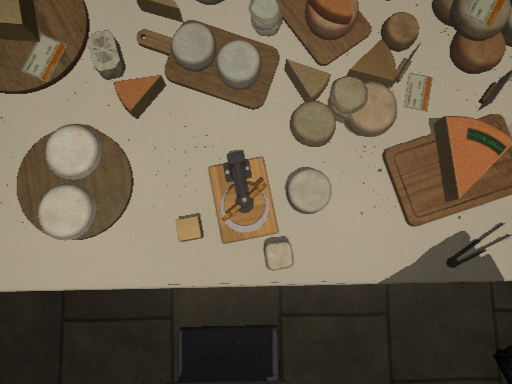

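The scene view shows the press at about (240,200), with the column behind it, the cube at (180,224), the brick at (238,261) and the drum at (302,238). In the top view the collar is at (244,203), the column at (236,160) and the brass wings run from about (223,219) to (266,181). Next I'll take a zoomed crop and measure.

```bash
cat > h.py <<'E'
from bench import r,camera
import cv2,numpy as np
from scipy.spatial.transform import Rotation as R
def ray(c,u,v,z):
    d=R.from_quat(c["orientation"]).apply([(u-c["cx"])/c["fx"],(v-c["cy"])/c["fy"],1]); e=c["eye"]
    return e+d*(z-e[2])/d[2]
def proj(c,p):
    q=R.from_quat(c["orientation"]).inv().apply(np.array(p)-c["eye"]); return q[0]/q[2]*c["fx"]+c["cx"],q[1]/q[2]*c["fy"]+c["cy"]
E
python3 - <<'E'
from h import *
c=camera("top"); im=c["color"]
cv2.imwrite("pics/topc.png",cv2.resize(im[140:280,160:340],None,fx=4,fy=4,interpolation=cv2.INTER_CUBIC))
for n,u,v,z in [("collar",244,203,.18),("coltop",236,157,.178),("cube",188.5,228,.05),("drum",309,190,.067),("brick",279,254,.06)]: print(n,ray(c,u,v,z).round(4))
hsv=cv2.cvtColor(im,cv2.COLOR_BGR2HSV)
for p in [(222,220),(226,216),(262,184),(216,190),(244,203),(238,165)]: print(p,hsv[p[1],p[0]])
E
```

```text
collar [ 0.5315 -0.0678  0.18  ]
coltop [ 0.6221 -0.0535  0.178 ]
cube [0.4916 0.0545 0.05  ]
drum [ 0.569  -0.2095  0.067 ]
brick [ 0.4319 -0.1411  0.06  ]
(222, 220) [ 17 152 154]
(226, 216) [ 18 189 150]
(262, 184) [ 17 183 139]
(216, 190) [ 17 143 166]
(244, 203) [15 31 66]
(238, 165) [10 24 63]
```

View pics/topc.png

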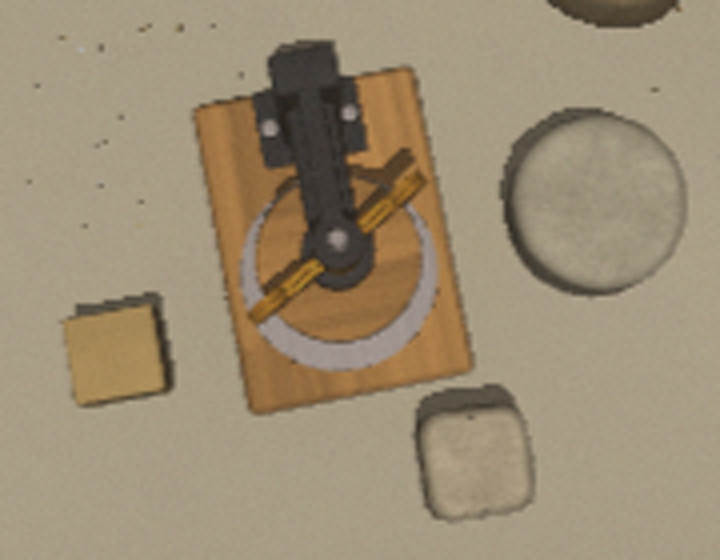

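The crop shows the wings running from crop (258,315) to (418,178), the spindle top at (337,238), and base corners at (195,108), (412,68), (472,372) and (253,412).

Run:
```python
from h import *
c=camera("top")
f=lambda u,v,z: ray(c,160+u/4-.4,140+v/4-.4,z)
B=[f(*p,.02) for p in [(195,108),(412,68),(472,372),(253,412)]]
for b in B: print(b.round(4))
print("base c",np.mean(B,0).round(4), [np.linalg.norm(B[i]-B[i-1]).round(4) for i in range(4)])
d=B[0]-B[3]+B[1]-B[2]; yaw=np.degrees(np.arctan2(d[1],d[0])); print("yaw",yaw)
a,b=f(258,315,.164),f(418,178,.164); m=(a+b)/2
print(a,b,m,np.linalg.norm(a-b), [np.degrees(np.arctan2(*(p-m)[1::-1]))-yaw for p in(a,b)])
print("spindle",f(337,238,.2),f(337,238,.185))
s=r.read_state(); print(R.from_quat(s["eef_rot"]).as_matrix().round(3))
```

```text
[0.6323 0.013  0.02  ]
[ 0.6539 -0.1115  0.02  ]
[ 0.4793 -0.1419  0.02  ]
[ 0.4591 -0.0186  0.02  ]
base c [ 0.5562 -0.0647  0.02  ] [np.float64(0.1761), np.float64(0.1264), np.float64(0.1773), np.float64(0.125)]
yaw 10.105090476766572
[ 0.50365509 -0.02855749  0.164     ] [ 0.56984154 -0.10784244  0.164     ] [ 0.53674831 -0.06819997  0.164     ] 0.10327995593539223 [np.float64(119.74976772421209), np.float64(-60.250232275787916)]
spindle [ 0.53685149 -0.06768053  0.2       ] [ 0.53847664 -0.06762378  0.185     ]
[[ 0.433 -0.901 -0.   ]
 [-0.901 -0.433  0.001]
 [-0.001  0.    -1.   ]]
```

```bash
python3 -m crank '[{"x":-0.02,"y":-0.03,"z":-0.03,"claw":1},{"x":-0.04,"y":-0.06,"z":-0.037,"az":0.05,"claw":1},{"x":-0.06,"y":-0.1,"z":-0.037,"az":0.1,"claw":1},{"x":-0.08,"y":-0.135,"z":-0.037,"az":0.136,"claw":1},{"x":-0.1,"y":-0.167,"z":-0.037,"az":0.136,"claw":1}]' 20
python3 - <<'E'
from h import *
c=camera("scene"); 
A=np.array([.537,-.068])
for z in(.196,.19,.184,.177): print(z,np.round(proj(c,[*A,z]),1))
cv2.imwrite("pics/sc1.png",cv2.resize(c["color"][145:255,190:290],None,fx=5.4,fy=5.4,interpolation=cv2.INTER_CUBIC))
E
```

```text
0.196 [235.9 157.1]
0.19 [235.9 159.9]
0.184 [235.9 162.6]
0.177 [235.9 165.8]schema error: expected keys x, y, z, ax, ay, az, claw
```

View pics/sc1.png

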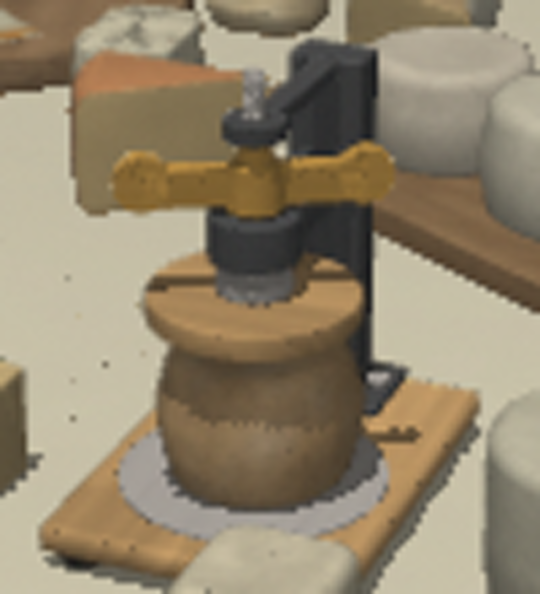

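The scene crop shows the spindle top at about row 158. That fits q≈150°, or 390° still to turn, better than q≈330°. The move was refused because every row needs all the keys.

```bash
python3 -m crank '[{"x":-0.02,"y":-0.03,"z":-0.03,"ax":0,"ay":0,"az":0,"claw":1},{"x":-0.04,"y":-0.06,"z":-0.037,"ax":0,"ay":0,"az":0.05,"claw":1},{"x":-0.06,"y":-0.1,"z":-0.037,"ax":0,"ay":0,"az":0.1,"claw":1},{"x":-0.08,"y":-0.135,"z":-0.037,"ax":0,"ay":0,"az":0.136,"claw":1},{"x":-0.1,"y":-0.167,"z":-0.037,"ax":0,"ay":0,"az":0.136,"claw":1}]' 20
cat >> h.py <<'E'
A=np.array([.537,-.068]);Y=np.radians(10.1)
def st():
    s=r.read_state(); M=R.from_quat(s["eef_rot"]).as_matrix(); p=s["ee_pos"]; d=p[:2]-A
    pp=np.array([d@[np.cos(Y),np.sin(Y)],d@[-np.sin(Y),np.cos(Y)]])
    print("t%.2f"%s["time"],"press xy",pp.round(4),"z%.4f"%p[2],"toolx deg %.2f"%(np.degrees(np.arctan2(M[1,0],M[0,0]))-10.1),"tilt",M[:2,2].round(3),"F",s["ft_force"].round(1),"w%.3f"%s["width"],"j",s["joint_positions"].round(2))
    return s,M,pp
E
python3 - <<'E'
from h import *
s,M,pp=st()
t=np.array([.537+.047*.9845+.025*.1754,-.068+.047*.1754-.025*.9845,.26]); print("tool delta",(M.T@(t-s["ee_pos"])).round(4))
E
```

```text
time: 0.67
ee_pos: [0.3791, -0.399, 0.2598]
eef_rot: [0.765, -0.644, 0.0, -0.0]
ft_force: [1.6, 0.2, 0.2]
width: 0.0615
t0.67 press xy [-0.2135 -0.2981] z0.2598 toolx deg -90.29 tilt [ 0.001 -0.   ] F [1.6 0.2 0.2] w0.062 j [ 0.87  0.16 -0.16  1.6   0.02  1.39 -0.69]
tool delta [-2.744e-01 -2.592e-01 -2.000e-04]
```

```bash
python3 -m crank '[{"x":-0.029,"y":-0.028,"z":0,"ax":0,"ay":0,"az":0,"claw":1},{"x":-0.058,"y":-0.055,"z":0,"ax":0,"ay":0,"az":0,"claw":1},{"x":-0.087,"y":-0.083,"z":0,"ax":0,"ay":0,"az":0,"claw":1},{"x":-0.115,"y":-0.11,"z":0,"ax":0,"ay":0,"az":0,"claw":1},{"x":-0.14,"y":-0.135,"z":0,"ax":0,"ay":0,"az":0,"claw":1}]' >/dev/null
python3 -m crank '[{"x":-0.029,"y":-0.028,"z":0,"ax":0,"ay":0,"az":0,"claw":1},{"x":-0.058,"y":-0.055,"z":0,"ax":0,"ay":0,"az":0,"claw":1},{"x":-0.087,"y":-0.083,"z":0,"ax":0,"ay":0,"az":0,"claw":1},{"x":-0.115,"y":-0.11,"z":0,"ax":0,"ay":0,"az":0,"claw":1},{"x":-0.135,"y":-0.125,"z":0,"ax":0,"ay":0,"az":0,"claw":1}]' >/dev/null
python3 - <<'E'
from h import *
st()
E
```

```text
t1.50 press xy [ 0.0473 -0.0212] z0.2593 toolx deg -89.85 tilt [0.    0.001] F [0.3 0.2 0.7] w0.002 j [ 0.41  0.27 -0.43  1.48  0.11  1.41 -1.41]
```

```bash
python3 -m crank '[{"x":0.0055,"y":0,"z":0.02,"ax":0,"ay":0,"az":0,"claw":1},{"x":0.0055,"y":0,"z":0.045,"ax":0,"ay":0,"az":0,"claw":1},{"x":0.0055,"y":0,"z":0.065,"ax":0,"ay":0,"az":0,"claw":1},{"x":0.0055,"y":0,"z":0.073,"ax":0,"ay":0,"az":0,"claw":1},{"x":0.0055,"y":0,"z":0.078,"ax":0,"ay":0,"az":0,"claw":1}]' | grep force
python3 -m crank '[{"x":0,"y":0,"z":0.006,"ax":0,"ay":0,"az":0,"claw":1},{"x":0,"y":0,"z":0.013,"ax":0,"ay":0,"az":0,"claw":1},{"x":0,"y":0,"z":0.02,"ax":0,"ay":0,"az":0,"claw":1},{"x":0,"y":0,"z":0.027,"ax":0,"ay":0,"az":0,"claw":1},{"x":0,"y":0,"z":0.034,"ax":0,"ay":0,"az":0,"claw":1}]' | grep force
python3 - <<'E'
from h import *
st()
c=camera("scene")
cv2.imwrite("pics/sc2.png",cv2.resize(c["color"][125:255,180:300],None,fx=4.5,fy=4.5,interpolation=cv2.INTER_CUBIC))
E
```

```text
ft_force: [-0.4, -0.1, 0.6]
ft_force: [0.5, -0.9, 0.8]
t2.33 press xy [ 0.0452 -0.0306] z0.1472 toolx deg -90.03 tilt [ 0.001 -0.   ] F [ 0.5 -0.9  0.8] w0.000 j [ 0.41  0.35 -0.42  1.63  0.15  1.2  -1.43]
```

View pics/sc2.png

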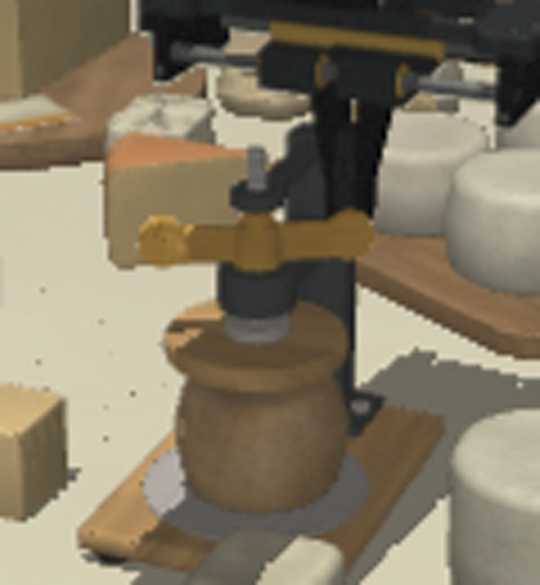

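The finger is down behind the right-hand wing and clear of the arm and column. Next I'll compute the circular stroke.

```bash
cat >> h.py <<'E'
def table(ths,rad=.046,per=5):
    s,M,pp=st(); T=np.radians(10.1)
    prev=pp
    for i in range(0,len(ths),per):
        print("--")
        for th in ths[i:i+per]:
            q=rad*np.array([np.cos(np.radians(th)),np.sin(np.radians(th))]); d=q-prev
            print(th,"x %.4f y %.4f"%(-d[1],-d[0]))
        prev=q
E
python3 - <<'E'
from h import *
table([-38,-45,-52,-60,-68,-78,-88,-98,-108,-118,-130,-142,-154,-166,-178,-190,-202,-214,-226,-238,-249,-260,-271,-282,-292,-300,-307,-313,-318,-322])
E
```

```text
t2.38 press xy [ 0.0444 -0.0304] z0.1456 toolx deg -90.03 tilt [-0.002  0.   ] F [ 0.3  0.4 -1.1] w0.000 j [ 0.41  0.35 -0.42  1.63  0.15  1.2  -1.43]
--
-38 x -0.0021 y 0.0082
-45 x 0.0021 y 0.0119
-52 x 0.0058 y 0.0161
-60 x 0.0094 y 0.0214
-68 x 0.0122 y 0.0272
--
-78 x 0.0023 y 0.0077
-88 x 0.0033 y 0.0156
-98 x 0.0029 y 0.0236
-108 x 0.0011 y 0.0314
-118 x -0.0020 y 0.0388
--
-130 x -0.0054 y 0.0080
-142 x -0.0123 y 0.0147
-154 x -0.0205 y 0.0197
-166 x -0.0295 y 0.0230
-178 x -0.0390 y 0.0244
--
-190 x -0.0096 y -0.0007
-202 x -0.0188 y -0.0033
-214 x -0.0273 y -0.0078
-226 x -0.0347 y -0.0140
-238 x -0.0406 y -0.0216
--
-249 x -0.0039 y -0.0079
-260 x -0.0063 y -0.0164
-271 x -0.0070 y -0.0252
-282 x -0.0060 y -0.0339
-292 x -0.0036 y -0.0416
--
-300 x 0.0028 y -0.0058
-307 x 0.0059 y -0.0105
-313 x 0.0090 y -0.0141
-318 x 0.0119 y -0.0170
-322 x 0.0143 y -0.0190
```

```bash
python3 -m crank '[{"x":0,"y":0.008,"z":0,"ax":0,"ay":0,"az":0,"claw":1},{"x":0.002,"y":0.012,"z":0,"ax":0,"ay":0,"az":0,"claw":1},{"x":0.006,"y":0.016,"z":0,"ax":0,"ay":0,"az":0,"claw":1},{"x":0.0095,"y":0.0215,"z":0,"ax":0,"ay":0,"az":0,"claw":1},{"x":0.012,"y":0.027,"z":0,"ax":0,"ay":0,"az":0,"claw":1}]' | grep force
python3 -m crank '[{"x":0.0025,"y":0.0075,"z":0,"ax":0,"ay":0,"az":0,"claw":1},{"x":0.0035,"y":0.0155,"z":0,"ax":0,"ay":0,"az":0,"claw":1},{"x":0.003,"y":0.0235,"z":0,"ax":0,"ay":0,"az":0,"claw":1},{"x":0.001,"y":0.0315,"z":0,"ax":0,"ay":0,"az":0,"claw":1},{"x":-0.002,"y":0.039,"z":0,"ax":0,"ay":0,"az":0,"claw":1}]' | grep force
python3 - <<'E'
from h import *
table([-130,-142,-154,-166,-178])
E
```

```text
ft_force: [1.6, 1.6, 0.8]
ft_force: [3.3, 0.3, -0.1]
t3.22 press xy [-0.0219 -0.0408] z0.1477 toolx deg -90.07 tilt [ 0.    -0.001] F [ 3.3  0.3 -0.1] w0.000 j [ 0.49  0.22 -0.41  1.78  0.1   1.16 -1.35]
--
-130 x -0.0056 y 0.0077
-142 x -0.0125 y 0.0144
-154 x -0.0207 y 0.0195
-166 x -0.0297 y 0.0228
-178 x -0.0392 y 0.0241
```

Tracking is good and the push force is about 3 N. I'll carry on to θ=-238, short of where the stop would be if q were half a turn further on.

```bash
python3 -m crank '[{"x":-0.0055,"y":0.008,"z":0,"ax":0,"ay":0,"az":0,"claw":1},{"x":-0.0125,"y":0.0145,"z":0,"ax":0,"ay":0,"az":0,"claw":1},{"x":-0.0205,"y":0.0195,"z":0,"ax":0,"ay":0,"az":0,"claw":1},{"x":-0.0295,"y":0.023,"z":0,"ax":0,"ay":0,"az":0,"claw":1},{"x":-0.039,"y":0.0245,"z":0,"ax":0,"ay":0,"az":0,"claw":1}]' | grep force
python3 -m crank '[{"x":-0.0095,"y":-0.0005,"z":0,"ax":0,"ay":0,"az":0,"claw":1},{"x":-0.019,"y":-0.0035,"z":0,"ax":0,"ay":0,"az":0,"claw":1},{"x":-0.0275,"y":-0.008,"z":0,"ax":0,"ay":0,"az":0,"claw":1},{"x":-0.035,"y":-0.014,"z":0,"ax":0,"ay":0,"az":0,"claw":1},{"x":-0.0405,"y":-0.0215,"z":0,"ax":0,"ay":0,"az":0,"claw":1}]' | grep force
python3 - <<'E'
from h import *
table([-241,-244,-247,-250,-253,-256,-259,-262,-265,-268])
c=camera("top")
cv2.imwrite("pics/t3.png",cv2.resize(c["color"][140:280,160:340],None,fx=3,fy=3,interpolation=cv2.INTER_CUBIC))
E
```

```text
ft_force: [3.2, -3.4, -0.1]
ft_force: [-1.9, -1.8, 1.0]
t4.05 press xy [-0.0236  0.0404] z0.1473 toolx deg -89.98 tilt [-0.001  0.   ] F [-1.9 -1.8  1. ] w0.000 j [ 0.41  0.17 -0.48  1.84  0.08  1.15 -1.49]
--
-241 x 0.0002 y -0.0013
-244 x -0.0010 y -0.0034
-247 x -0.0020 y -0.0056
-250 x -0.0028 y -0.0078
-253 x -0.0036 y -0.0101
--
-256 x -0.0006 y -0.0023
-259 x -0.0012 y -0.0047
-262 x -0.0016 y -0.0070
-265 x -0.0018 y -0.0094
-268 x -0.0020 y -0.0118
```

View pics/t3.png

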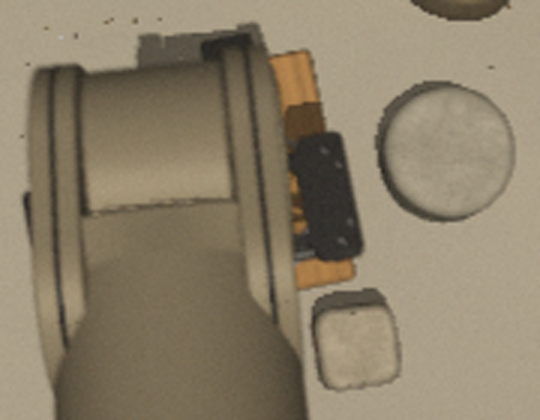

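The top view is blocked by the arm, though the drum and brick look unmoved. I'll creep through the possible stop region (θ≈-253).

```bash
python3 -m crank '[{"x":0,"y":-0.0015,"z":0,"ax":0,"ay":0,"az":0,"claw":1},{"x":-0.001,"y":-0.003,"z":0,"ax":0,"ay":0,"az":0,"claw":1},{"x":-0.002,"y":-0.005,"z":0,"ax":0,"ay":0,"az":0,"claw":1},{"x":-0.0025,"y":-0.0065,"z":0,"ax":0,"ay":0,"az":0,"claw":1},{"x":-0.003,"y":-0.008,"z":0,"ax":0,"ay":0,"az":0,"claw":1}]' | grep force
python3 -m crank '[{"x":-0.0003,"y":-0.001,"z":0,"ax":0,"ay":0,"az":0,"claw":1},{"x":-0.0006,"y":-0.002,"z":0,"ax":0,"ay":0,"az":0,"claw":1},{"x":-0.001,"y":-0.003,"z":0,"ax":0,"ay":0,"az":0,"claw":1},{"x":-0.001,"y":-0.004,"z":0,"ax":0,"ay":0,"az":0,"claw":1},{"x":-0.001,"y":-0.005,"z":0,"ax":0,"ay":0,"az":0,"claw":1}]' | grep force
python3 - <<'E'
from h import *
table([-257,-259,-261,-263,-265])
E
```

```text
ft_force: [-1.0, -1.1, -0.4]
ft_force: [-2.0, -1.6, 0.1]
t4.93 press xy [-0.0109  0.0429] z0.1475 toolx deg -90.04 tilt [-0. -0.] F [-2.  -1.6  0.1] w0.001 j [ 0.4   0.19 -0.48  1.81  0.1   1.16 -1.51]
--
-257 x -0.0019 y -0.0006
-259 x -0.0022 y -0.0021
-261 x -0.0025 y -0.0037
-263 x -0.0027 y -0.0053
-265 x -0.0029 y -0.0069
```

```bash
python3 -m crank '[{"x":-0.001,"y":-0.001,"z":0,"ax":0,"ay":0,"az":0,"claw":1},{"x":-0.002,"y":-0.002,"z":0,"ax":0,"ay":0,"az":0,"claw":1},{"x":-0.0025,"y":-0.0035,"z":0,"ax":0,"ay":0,"az":0,"claw":1},{"x":-0.0027,"y":-0.005,"z":0,"ax":0,"ay":0,"az":0,"claw":1},{"x":-0.003,"y":-0.007,"z":0,"ax":0,"ay":0,"az":0,"claw":1}]' | grep force
python3 - <<'E'
from h import *
table([-270,-275,-280,-286,-292,-298,-304,-310,-316,-321])
E
```

```text
ft_force: [-1.9, -1.5, 0.6]
t5.35 press xy [-0.0038  0.0461] z0.1475 toolx deg -90.03 tilt [-0. -0.] F [-1.9 -1.5  0.6] w0.001 j [ 0.39  0.21 -0.48  1.8   0.1   1.16 -1.52]
--
-270 x 0.0001 y -0.0038
-275 x 0.0003 y -0.0078
-280 x 0.0008 y -0.0118
-286 x 0.0019 y -0.0165
-292 x 0.0034 y -0.0210
--
-298 x 0.0020 y -0.0044
-304 x 0.0045 y -0.0085
-310 x 0.0074 y -0.0123
-316 x 0.0107 y -0.0159
-321 x 0.0137 y -0.0185
```

No stop there, so q≈150° at the start was right. I'll finish this stroke up to the arm, back off and lift.

```bash
python3 -m crank '[{"x":0,"y":-0.004,"z":0,"ax":0,"ay":0,"az":0,"claw":1},{"x":0.0003,"y":-0.008,"z":0,"ax":0,"ay":0,"az":0,"claw":1},{"x":0.001,"y":-0.012,"z":0,"ax":0,"ay":0,"az":0,"claw":1},{"x":0.002,"y":-0.0165,"z":0,"ax":0,"ay":0,"az":0,"claw":1},{"x":0.0035,"y":-0.021,"z":0,"ax":0,"ay":0,"az":0,"claw":1}]' | grep force
python3 -m crank '[{"x":0.002,"y":-0.0045,"z":0,"ax":0,"ay":0,"az":0,"claw":1},{"x":0.0045,"y":-0.0085,"z":0,"ax":0,"ay":0,"az":0,"claw":1},{"x":0.0075,"y":-0.0125,"z":0,"ax":0,"ay":0,"az":0,"claw":1},{"x":0.0105,"y":-0.016,"z":0,"ax":0,"ay":0,"az":0,"claw":1},{"x":0.0135,"y":-0.0185,"z":0,"ax":0,"ay":0,"az":0,"claw":1}]' | grep force
python3 - <<'E'
from h import *
st()
E
python3 -m crank '[{"x":-0.003,"y":0.004,"z":0,"ax":0,"ay":0,"az":0,"claw":1},{"x":-0.006,"y":0.008,"z":0,"ax":0,"ay":0,"az":0,"claw":1},{"x":-0.006,"y":0.008,"z":-0.03,"ax":0,"ay":0,"az":0,"claw":1},{"x":-0.006,"y":0.008,"z":-0.07,"ax":0,"ay":0,"az":0,"claw":1},{"x":-0.006,"y":0.008,"z":-0.1,"ax":0,"ay":0,"az":0,"claw":1}]' | grep force
python3 - <<'E'
from h import *
st()
c=camera("scene")
cv2.imwrite("pics/sc4.png",cv2.resize(c["color"][125:255,180:300],None,fx=4.5,fy=4.5,interpolation=cv2.INTER_CUBIC))
E
```

```text
ft_force: [-3.0, 0.1, -0.5]
ft_force: [-2.2, 0.8, -0.4]
t6.18 press xy [0.0362 0.0288] z0.1476 toolx deg -90.03 tilt [0. 0.] F [-2.2  0.8 -0.4] w0.000 j [ 0.37  0.3  -0.47  1.69  0.14  1.19 -1.52]
ft_force: [0.5, -0.0, 0.8]
t6.60 press xy [0.0274 0.0356] z0.2502 toolx deg -89.99 tilt [ 0.002 -0.   ] F [ 0.5 -0.   0.8] w0.001 j [ 0.38  0.21 -0.48  1.58  0.1   1.38 -1.5 ]
```

View pics/sc4.png

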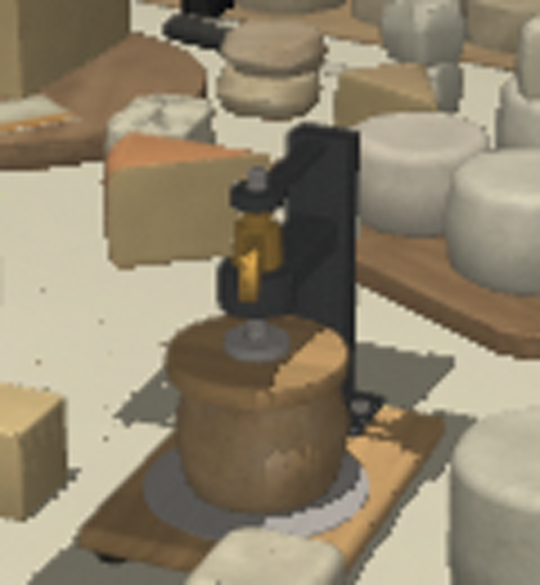

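The spindle and plate are visibly lower. The near wing points at the camera, at roughly 197° in press axes, so about 107° remain. Next is the second stroke, behind that wing.

```bash
python3 -m crank '[{"x":0.025,"y":0.015,"z":0,"ax":0,"ay":0,"az":0,"claw":1},{"x":0.05,"y":0.03,"z":0,"ax":0,"ay":0,"az":0,"claw":1},{"x":0.079,"y":0.047,"z":0,"ax":0,"ay":0,"az":0,"claw":1},{"x":0.079,"y":0.047,"z":0,"ax":0,"ay":0,"az":0,"claw":1},{"x":0.079,"y":0.047,"z":0.02,"ax":0,"ay":0,"az":0,"claw":1}]' | grep force
python3 -m crank '[{"x":0,"y":0,"z":0.02,"ax":0,"ay":0,"az":0,"claw":1},{"x":0,"y":0,"z":0.04,"ax":0,"ay":0,"az":0,"claw":1},{"x":0,"y":0,"z":0.055,"ax":0,"ay":0,"az":0,"claw":1},{"x":0,"y":0,"z":0.07,"ax":0,"ay":0,"az":0,"claw":1},{"x":0,"y":0,"z":0.083,"ax":0,"ay":0,"az":0,"claw":1}]' | grep force
python3 - <<'E'
from h import *
table([-122,-130,-138,-146,-154,-162,-170,-178,-186,-194,-202,-210,-218,-226,-232,-236,-239,-242,-244,-246])
E
```

```text
ft_force: [-0.0, 0.9, -0.1]
ft_force: [-0.0, 0.3, 0.8]
t7.48 press xy [-0.0198 -0.0434] z0.1437 toolx deg -90.02 tilt [ 0. -0.] F [-0.   0.3  0.8] w0.000 j [ 0.5   0.23 -0.42  1.78  0.1   1.16 -1.34]
--
-122 x -0.0044 y 0.0046
-130 x -0.0082 y 0.0098
-138 x -0.0127 y 0.0144
-146 x -0.0177 y 0.0183
-154 x -0.0233 y 0.0216
--
-162 x -0.0060 y 0.0024
-170 x -0.0122 y 0.0040
-178 x -0.0186 y 0.0046
-186 x -0.0250 y 0.0044
-194 x -0.0313 y 0.0033
--
-202 x -0.0061 y -0.0020
-210 x -0.0119 y -0.0048
-218 x -0.0172 y -0.0084
-226 x -0.0220 y -0.0127
-232 x -0.0251 y -0.0163
--
-236 x -0.0019 y -0.0026
-239 x -0.0032 y -0.0046
-242 x -0.0044 y -0.0067
-244 x -0.0051 y -0.0082
-246 x -0.0058 y -0.0096
```

```bash
python3 -m crank '[{"x":-0.0045,"y":0.0045,"z":-0.003,"ax":0,"ay":0,"az":0,"claw":1},{"x":-0.008,"y":0.01,"z":-0.003,"ax":0,"ay":0,"az":0,"claw":1},{"x":-0.0125,"y":0.0145,"z":-0.003,"ax":0,"ay":0,"az":0,"claw":1},{"x":-0.0175,"y":0.0185,"z":-0.003,"ax":0,"ay":0,"az":0,"claw":1},{"x":-0.0235,"y":0.0215,"z":-0.003,"ax":0,"ay":0,"az":0,"claw":1}]' | grep force
python3 -m crank '[{"x":-0.006,"y":0.0025,"z":0,"ax":0,"ay":0,"az":0,"claw":1},{"x":-0.012,"y":0.004,"z":0,"ax":0,"ay":0,"az":0,"claw":1},{"x":-0.0185,"y":0.0045,"z":0,"ax":0,"ay":0,"az":0,"claw":1},{"x":-0.025,"y":0.0045,"z":0,"ax":0,"ay":0,"az":0,"claw":1},{"x":-0.0315,"y":0.0035,"z":0,"ax":0,"ay":0,"az":0,"claw":1}]' | grep force
python3 -m crank '[{"x":-0.006,"y":-0.002,"z":0,"ax":0,"ay":0,"az":0,"claw":1},{"x":-0.012,"y":-0.005,"z":0,"ax":0,"ay":0,"az":0,"claw":1},{"x":-0.017,"y":-0.0085,"z":0,"ax":0,"ay":0,"az":0,"claw":1},{"x":-0.022,"y":-0.0125,"z":0,"ax":0,"ay":0,"az":0,"claw":1},{"x":-0.025,"y":-0.016,"z":0,"ax":0,"ay":0,"az":0,"claw":1}]' | grep force
python3 - <<'E'
from h import *
table([-235,-238,-240,-242,-244])
E
```

```text
ft_force: [2.2, -1.4, 0.0]
ft_force: [0.2, -2.5, 0.1]
ft_force: [-0.9, -0.5, 0.1]
t8.73 press xy [-0.0281  0.0371] z0.1474 toolx deg -89.99 tilt [-0.001  0.   ] F [-0.9 -0.5  0.1] w0.000 j [ 0.43  0.16 -0.48  1.85  0.08  1.15 -1.48]
--
-235 x -0.0006 y -0.0017
-238 x -0.0020 y -0.0037
-240 x -0.0028 y -0.0051
-242 x -0.0036 y -0.0065
-244 x -0.0043 y -0.0079
```

```bash
python3 -m crank '[{"x":-0.0006,"y":-0.0017,"z":0,"ax":0,"ay":0,"az":0,"claw":1},{"x":-0.002,"y":-0.0035,"z":0,"ax":0,"ay":0,"az":0,"claw":1},{"x":-0.003,"y":-0.005,"z":0,"ax":0,"ay":0,"az":0,"claw":1},{"x":-0.0035,"y":-0.0065,"z":0,"ax":0,"ay":0,"az":0,"claw":1},{"x":-0.004,"y":-0.008,"z":0,"ax":0,"ay":0,"az":0,"claw":1}]' | grep force
python3 -m crank '[{"x":0,"y":-0.0008,"z":0,"ax":0,"ay":0,"az":0,"claw":1},{"x":0,"y":-0.0016,"z":0,"ax":0,"ay":0,"az":0,"claw":1},{"x":0,"y":-0.0024,"z":0,"ax":0,"ay":0,"az":0,"claw":1},{"x":0,"y":-0.0032,"z":0,"ax":0,"ay":0,"az":0,"claw":1},{"x":0,"y":-0.004,"z":0,"ax":0,"ay":0,"az":0,"claw":1}]' | grep force
python3 - <<'E'
from h import *
st()
E
```

```text
ft_force: [-0.8, -2.1, -1.1]
ft_force: [-1.7, 0.9, -0.4]
t9.57 press xy [-0.0164  0.0404] z0.1475 toolx deg -90.01 tilt [-0.  0.] F [-1.7  0.9 -0.4] w0.000 j [ 0.41  0.18 -0.48  1.82  0.09  1.16 -1.5 ]
```

Now 0.5 mm per row, checking the force after each call.

```bash
python3 -m crank '[{"x":0,"y":-0.0005,"z":0,"ax":0,"ay":0,"az":0,"claw":1},{"x":0,"y":-0.001,"z":0,"ax":0,"ay":0,"az":0,"claw":1},{"x":0,"y":-0.0015,"z":0,"ax":0,"ay":0,"az":0,"claw":1},{"x":0,"y":-0.002,"z":0,"ax":0,"ay":0,"az":0,"claw":1},{"x":0,"y":-0.002,"z":0,"ax":0,"ay":0,"az":0,"claw":1}]' | grep -E 'force|ee_pos'
python3 - <<'E'
from h import *
st()
E
```

```text
ee_pos: [0.5159, -0.0311, 0.1476]
ft_force: [-1.2, 0.7, -0.8]
t9.98 press xy [-0.0143  0.0401] z0.1476 toolx deg -90.03 tilt [ 0. -0.] F [-1.2  0.7 -0.8] w0.000 j [ 0.41  0.19 -0.48  1.82  0.09  1.16 -1.5 ]
```

```bash
python3 -m crank '[{"x":0,"y":-0.0005,"z":0,"ax":0,"ay":0,"az":0,"claw":1},{"x":0,"y":-0.001,"z":0,"ax":0,"ay":0,"az":0,"claw":1},{"x":0,"y":-0.0015,"z":0,"ax":0,"ay":0,"az":0,"claw":1},{"x":0,"y":-0.002,"z":0,"ax":0,"ay":0,"az":0,"claw":1},{"x":0,"y":-0.002,"z":0,"ax":0,"ay":0,"az":0,"claw":1}]' | grep -E 'force'
python3 - <<'E'
from h import *
st()
E
```

```text
ft_force: [-12.8, -0.6, 7.2]
t10.40 press xy [-0.0141  0.0401] z0.1475 toolx deg -90.04 tilt [-0.004 -0.001] F [-12.8  -0.6   7.2] w0.001 j [ 0.41  0.19 -0.48  1.82  0.1   1.16 -1.5 ]
```

The finger stopped at px=-14.1 mm with force rising to 13 N, which is about where the hard stop was predicted (-13.5). I'll back off, lift and retreat.

```bash
python3 -m crank '[{"x":0,"y":0.006,"z":0,"ax":0,"ay":0,"az":0,"claw":1},{"x":0,"y":0.014,"z":0,"ax":0,"ay":0,"az":0,"claw":1},{"x":0,"y":0.014,"z":-0.04,"ax":0,"ay":0,"az":0,"claw":1},{"x":0,"y":0.014,"z":-0.08,"ax":0,"ay":0,"az":0,"claw":1},{"x":0,"y":0.014,"z":-0.115,"ax":0,"ay":0,"az":0,"claw":1}]' | grep force
python3 -m crank '[{"x":0.035,"y":0.02,"z":0,"ax":0,"ay":0,"az":0,"claw":1},{"x":0.07,"y":0.04,"z":0,"ax":0,"ay":0,"az":0,"claw":1},{"x":0.105,"y":0.06,"z":0,"ax":0,"ay":0,"az":0,"claw":1},{"x":0.14,"y":0.08,"z":0,"ax":0,"ay":0,"az":0,"claw":1},{"x":0.175,"y":0.1,"z":0,"ax":0,"ay":0,"az":0,"claw":1}]' | grep force
python3 -m crank '[{"x":0.035,"y":0.015,"z":0,"ax":0,"ay":0,"az":0,"claw":1},{"x":0.07,"y":0.03,"z":0,"ax":0,"ay":0,"az":0,"claw":1},{"x":0.105,"y":0.045,"z":0,"ax":0,"ay":0,"az":0,"claw":1},{"x":0.14,"y":0.06,"z":0,"ax":0,"ay":0,"az":0,"claw":1},{"x":0.175,"y":0.07,"z":0,"ax":0,"ay":0,"az":0,"claw":1}]' | grep force
python3 - <<'E'
from h import *
st()
a=camera("top")["color"][140:280,160:340]; b=camera("scene")["color"][135:275,160:340]
cv2.imwrite("pics/f.png",cv2.resize(np.hstack([a,b]),None,fx=2.2,fy=2.2,interpolation=cv2.INTER_CUBIC))
o=cv2.imread("pics/top0.png")[140:280,160:340]; d=cv2.absdiff(a,o).max(2)
for n,(x,y) in dict(cube=(28,88),drum=(149,50),brick=(119,114)).items(): print(n,"median/max diff",np.median(d[y-15:y+15,x-15:x+15]),d[y-15:y+15,x-15:x+15].max())
E
```

```text
ft_force: [1.8, -0.1, 1.3]
ft_force: [0.7, -1.4, -0.2]
ft_force: [-0.5, -0.1, 0.3]
t11.65 press xy [-0.1987 -0.312 ] z0.2631 toolx deg -90.11 tilt [ 0.001 -0.002] F [-0.5 -0.1  0.3] w0.000 j [ 0.83  0.2  -0.13  1.55  0.03  1.4  -0.69]
cube median/max diff 9.0 17
drum median/max diff 9.0 16
brick median/max diff 9.0 18
```

View pics/f.png

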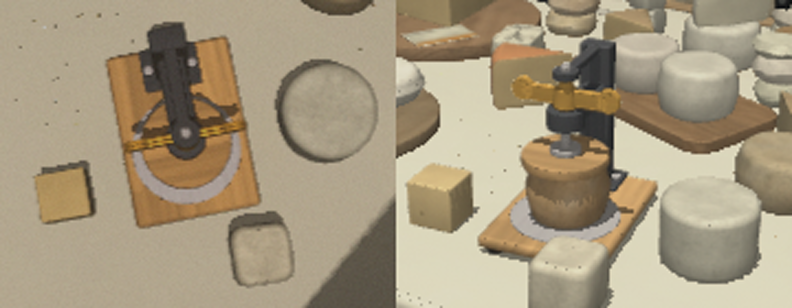

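The wings lie square to the column (±90° in press axes), as they should at the stop. The plate sits on the cheese, the spindle is nearly flush with the collar, and the three cheeses are unmoved.

```bash
python3 -c "
from bench import close_job; print(close_job())"
```

```text
the job is handed in; nothing more can be done
None
```

I wound the press fully down and handed the job in at about 12 s on the robot's clock. I used two pushing strokes with the shut fingertips, roughly 390° in all, and never gripped the wings.

- **Forces:** Readings were about 2–4 N during the turning. At the stop I crept in 0.5 mm steps. The finger halted at 14.1 mm from the axis, against the 13.5 mm I had predicted, with the force at about 15 N (limit 60 N). I then backed off and lifted clear.
- **Final pictures:** The wings lie square to the column, as they should at the stop. The plate is on the brown cheese and the spindle is almost level with its collar.
- **Cheeses:** The cube, drum and brick show no shift between the first and last top views, only an even brightness change. The brown cheese looks centred, but I judged that by eye and did not measure it.
- **Robot:** It finished well away from everything, with the force reading near zero.

One move was refused early on because its rows lacked some keys; nothing moved, and I sent it again complete. My first reading of the nut's starting turn (150° or 330°) was uncertain. It was settled when the nut passed the place where the stop would have been at 330°. No check failed.

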